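# Carry over the counted coin tubes in their order

## Robot

A 6-joint arm with a two-finger parallel gripper is mounted at the origin on the work surface. World frame = base frame: x ahead of the robot, y to its left, z up, the work surface at z = 0. Lengths are in m, angles in rad, forces in N, time in s.
With the tool pointing down it reaches from about 0.275 to 0.85 m from the base axis. Payload 19 kg.
Tool frame: the origin (TCP) lies at the very end of the fingers, on their centre line; the grasp point (between the pads) lies 19 mm behind it; x points along the fingers, z is the direction in which the jaws open and shut, and the axes are right-handed (so a half turn about x gives the same grasp; the last joint's range is limited). The gripper opens to 85 mm and grips with 20 to 120 N. Pads are 22 mm wide; open, the fingers measure 114 mm over their backs; the gripper's body (76 mm by 85 mm) begins 54 mm behind the grasp point. The pads swing forward as they close: fully open they stand 13 mm farther back than shut.
Start: joints at [1.096, 0.15, 1.437, -0, 1.554, -0.134], TCP at [0.192, 0.542, 0.231] pointing down, gripper open.
Joint ranges: [-2.8, 2.8], [-0.68, 2.1], [0.12, 2.68], [-1.39, 4.53], [0.16, 2.79], [-2.81, 2.81]. Speed limits (rad/s): [1.89, 1.89, 2.22, 3.01, 3.01, 3.01].

## Interface

Orientations are given as a unit quaternion [w, x, y, z].
In Python, from workcell import bot gives the robot as it stands.
- The arm moves only by the tool jog_arm, never from a script. Its argument "increments" is a list of rows, each an object of numbers: "tx", "ty", "tz": the shift along the tool's x, y, z in mm; "spin": the turn about the tool's x in degrees; "grip": the finger opening in mm, from 0 to 85.4. In form: [{"tx": .., "ty": .., "tz": .., "spin": .., "grip": ..}, ...]. A call has 1 to 8 rows; each row shifts and turns the commanded pose from where the row before left it, along the tool's axes as they then stand; what a row does not reach is not made up. A row lasts 1/10 s, in which the tool goes at most 50 mm and 8.59 degrees, less where a joint would pass 70% of its speed; a pose out of reach is approached as far as the arm can. A call with a gripper value outside its range is refused whole. The fingers move at their own pace and stop on an object; "grip_force" is the grip in N (left out, the last holds). Time passes only in rows, so rows that do not move let the fingers close. It gives the time, the measured TCP pose, the force and the opening at its end, in the units of the state.
- bot.sense(): the state, without advancing time (a new reading comes with each control period).
- bot.get_image(name): name is "scene" or "top" or "wrist"; returns a dict with "frame" (384x512x3 uint8, red, green, blue), "depth" (384x512 float32, m along the optical axis (not along the pixel's ray), 0 where there is no reading), "fx", "fy", "cx", "cy" (pixels), "eye" and "rotation" of the camera in the world. Camera axes: x right, y down, z forward; pixel columns grow to the right and rows downward; lengths in m; the calibration is good to about 2 mm. A picture is of the moment at which its call begins.
- bot.sign_off(): hands the job in, once; it reports no verdict.
The state is a dict: "clock": time; "qpos": joint angles; "qvel": joint speeds; "joint_efforts": joint torques, N m; "ee_pos": TCP position; "orientation": TCP orientation; "contact_force": force on the tool from outside, world axes, zero at the start; "wrist_torque": the same for the moment, N m; "finger_gap": finger opening in m.
Only numpy, scipy, OpenCV 4.12 (cv2) and the standard library are available. Lean on these libraries where they do the work, as an engineer would, in place of code of your own. Each camera call takes 0.05 s, during which the arm holds its last target. There are 200 camera calls.

## Task

Move the four capped coin tubes from the round cups of the counting rack into the grey carrying tray, one upright in each compartment, in the same left-to-right order as they stood in the rack (as seen from the robot), so that they still match the tally sheet. Set each tube down on the tray's floor rather than dropping it, let none tip over, and leave the glass tumbler where it stands.

Things in the scene. Friction and masses are not known exactly. Their poses are not given: they have to be found in the camera images.
- tube23: the slimmest of the four: a rigid clear-plastic coin tube full of brass coins with a white screw cap: a plain upright cylinder 23 mm in diameter and 74 mm tall including the cap (100 to 450 g). Origin: centre of its underside; z up along the tube. Loose; starts upright in the cup bored for it, on the cup's floor.
- tube28: the second slimmest of the four: a rigid clear-plastic coin tube full of brass coins with a white screw cap: a plain upright cylinder 28 mm in diameter and 66 mm tall including the cap (100 to 450 g). Origin: centre of its underside; z up along the tube. Loose; starts upright in the cup bored for it, on the cup's floor.
- tube33: the second widest and the tallest of the four: a rigid clear-plastic coin tube full of brass coins with a white screw cap: a plain upright cylinder 33 mm in diameter and 82 mm tall including the cap (100 to 450 g). Origin: centre of its underside; z up along the tube. Loose; starts upright in the cup bored for it, on the cup's floor.
- tube39: the widest and shortest of the four: a rigid clear-plastic coin tube full of brass coins with a white screw cap: a plain upright cylinder 39 mm in diameter and 62 mm tall including the cap (100 to 450 g). Origin: centre of its underside; z up along the tube. Loose; starts upright in the cup bored for it, on the cup's floor.
- cup23: fixed black round cup of the counting rack, 50 mm outside diameter, 18 mm high, bore 28 mm, floor 3 mm; tube23 starts in it. Origin: centre of its underside, 12 mm above the table (on the rack's wooden bar, 66 x 246 mm). Four cups in a row 59 mm apart, order varies. y axis: along the row, to the left as the robot sees it (rack turned at most 20 degrees); x: across the row, away from the robot.
- cup28: fixed black round cup of the counting rack, 50 mm outside diameter, 18 mm high, bore 33 mm, floor 3 mm; tube28 starts in it. Origin: centre of its underside, 12 mm above the table (on the rack's wooden bar, 66 x 246 mm). Four cups in a row 59 mm apart, order varies. y axis: along the row, to the left as the robot sees it (rack turned at most 20 degrees); x: across the row, away from the robot.
- cup33: fixed black round cup of the counting rack, 50 mm outside diameter, 18 mm high, bore 38 mm, floor 3 mm; tube33 starts in it. Origin: centre of its underside, 12 mm above the table (on the rack's wooden bar, 66 x 246 mm). Four cups in a row 59 mm apart, order varies. y axis: along the row, to the left as the robot sees it (rack turned at most 20 degrees); x: across the row, away from the robot.
- cup39: fixed black round cup of the counting rack, 50 mm outside diameter, 18 mm high, bore 44 mm, floor 3 mm; tube39 starts in it. Origin: centre of its underside, 12 mm above the table (on the rack's wooden bar, 66 x 246 mm). Four cups in a row 59 mm apart, order varies. y axis: along the row, to the left as the robot sees it (rack turned at most 20 degrees); x: across the row, away from the robot.
- carry_tray: fixed grey tray, left or right of the rack: a row of four 56 x 56 mm compartments, pitch 59 mm, walls 3 mm thick, 22 mm high from the underside, floor 4 mm; 62 x 239 mm plus 15 mm end lips. Origin: centre of its underside, on the table. y axis: along the row, to the robot's left (turned at most 20 degrees). Compartment centres, left to right: y = 88.5, 29.5, -29.5, -88.5 mm, x = 0.
- tumbler: empty glass tumbler, 82 mm across the rim, 92 mm tall, loose, standing beyond the racks; not part of the job. Origin: centre of its underside; z up.

How it is judged:
At the end, for the whole second after the job is handed in: Each tube stands upright (within 0.1 rad), released and at rest, on the floor of its own tray compartment (within 22 mm of its centre each way, underside 0 to 9 mm above the tray's), and the tubes' left-to-right order equals that of their cups in the counting rack (x of tube23 in the frame of carry_tray between -0.022 and 0.022 m and z of tube23 in the frame of carry_tray between 0 and 0.009 m and angle between each of tube23, tube28, tube33, tube39's own z axis and vertical below 0.1 rad and linear speed of each of tube23, tube28, tube33, tube39 below 0.02 m/s and angular speed of each of tube23, tube28, tube33, tube39 below 0.3 rad/s and x of tube28 in the frame of carry_tray between -0.022 and 0.022 m and z of tube28 in the frame of carry_tray between 0 and 0.009 m and x of tube33 in the frame of carry_tray between -0.022 and 0.022 m and z of tube33 in the frame of carry_tray between 0 and 0.009 m and x of tube39 in the frame of carry_tray between -0.022 and 0.022 m and z of tube39 in the frame of carry_tray between 0 and 0.009 m and ((y of cup23 in the frame of cup28 above 0.03 m and y of cup28 in the frame of cup33 above 0.03 m and y of cup33 in the frame of cup39 above 0.03 m and y of tube23 in the frame of carry_tray between 0.0665 and 0.1105 m and y of tube28 in the frame of carry_tray between 0.0075 and 0.0515 m and y of tube33 in the frame of carry_tray between -0.0515 and -0.0075 m and y of tube39 in the frame of carry_tray between -0.1105 and -0.0665 m) or (y of cup23 in the frame of cup28 above 0.03 m and y of cup28 in the frame of cup39 above 0.03 m and y of cup39 in the frame of cup33 above 0.03 m and y of tube23 in the frame of carry_tray between 0.0665 and 0.1105 m and y of tube28 in the frame of carry_tray between 0.0075 and 0.0515 m and y of tube39 in the frame of carry_tray between -0.0515 and -0.0075 m and y of tube33 in the frame of carry_tray between -0.1105 and -0.0665 m) or (y of cup23 in the frame of cup33 above 0.03 m and y of cup33 in the frame of cup28 above 0.03 m and y of cup28 in the frame of cup39 above 0.03 m and y of tube23 in the frame of carry_tray between 0.0665 and 0.1105 m and y of tube33 in the frame of carry_tray between 0.0075 and 0.0515 m and y of tube28 in the frame of carry_tray between -0.0515 and -0.0075 m and y of tube39 in the frame of carry_tray between -0.1105 and -0.0665 m) or (y of cup23 in the frame of cup33 above 0.03 m and y of cup33 in the frame of cup39 above 0.03 m and y of cup39 in the frame of cup28 above 0.03 m and y of tube23 in the frame of carry_tray between 0.0665 and 0.1105 m and y of tube33 in the frame of carry_tray between 0.0075 and 0.0515 m and y of tube39 in the frame of carry_tray between -0.0515 and -0.0075 m and y of tube28 in the frame of carry_tray between -0.1105 and -0.0665 m) or (y of cup23 in the frame of cup39 above 0.03 m and y of cup39 in the frame of cup28 above 0.03 m and y of cup28 in the frame of cup33 above 0.03 m and y of tube23 in the frame of carry_tray between 0.0665 and 0.1105 m and y of tube39 in the frame of carry_tray between 0.0075 and 0.0515 m and y of tube28 in the frame of carry_tray between -0.0515 and -0.0075 m and y of tube33 in the frame of carry_tray between -0.1105 and -0.0665 m) or (y of cup23 in the frame of cup39 above 0.03 m and y of cup39 in the frame of cup33 above 0.03 m and y of cup33 in the frame of cup28 above 0.03 m and y of tube23 in the frame of carry_tray between 0.0665 and 0.1105 m and y of tube39 in the frame of carry_tray between 0.0075 and 0.0515 m and y of tube33 in the frame of carry_tray between -0.0515 and -0.0075 m and y of tube28 in the frame of carry_tray between -0.1105 and -0.0665 m) or (y of cup28 in the frame of cup23 above 0.03 m and y of cup23 in the frame of cup33 above 0.03 m and y of cup33 in the frame of cup39 above 0.03 m and y of tube28 in the frame of carry_tray between 0.0665 and 0.1105 m and y of tube23 in the frame of carry_tray between 0.0075 and 0.0515 m and y of tube33 in the frame of carry_tray between -0.0515 and -0.0075 m and y of tube39 in the frame of carry_tray between -0.1105 and -0.0665 m) or (y of cup28 in the frame of cup23 above 0.03 m and y of cup23 in the frame of cup39 above 0.03 m and y of cup39 in the frame of cup33 above 0.03 m and y of tube28 in the frame of carry_tray between 0.0665 and 0.1105 m and y of tube23 in the frame of carry_tray between 0.0075 and 0.0515 m and y of tube39 in the frame of carry_tray between -0.0515 and -0.0075 m and y of tube33 in the frame of carry_tray between -0.1105 and -0.0665 m) or (y of cup28 in the frame of cup33 above 0.03 m and y of cup33 in the frame of cup23 above 0.03 m and y of cup23 in the frame of cup39 above 0.03 m and y of tube28 in the frame of carry_tray between 0.0665 and 0.1105 m and y of tube33 in the frame of carry_tray between 0.0075 and 0.0515 m and y of tube23 in the frame of carry_tray between -0.0515 and -0.0075 m and y of tube39 in the frame of carry_tray between -0.1105 and -0.0665 m) or (y of cup28 in the frame of cup33 above 0.03 m and y of cup33 in the frame of cup39 above 0.03 m and y of cup39 in the frame of cup23 above 0.03 m and y of tube28 in the frame of carry_tray between 0.0665 and 0.1105 m and y of tube33 in the frame of carry_tray between 0.0075 and 0.0515 m and y of tube39 in the frame of carry_tray between -0.0515 and -0.0075 m and y of tube23 in the frame of carry_tray between -0.1105 and -0.0665 m) or (y of cup28 in the frame of cup39 above 0.03 m and y of cup39 in the frame of cup23 above 0.03 m and y of cup23 in the frame of cup33 above 0.03 m and y of tube28 in the frame of carry_tray between 0.0665 and 0.1105 m and y of tube39 in the frame of carry_tray between 0.0075 and 0.0515 m and y of tube23 in the frame of carry_tray between -0.0515 and -0.0075 m and y of tube33 in the frame of carry_tray between -0.1105 and -0.0665 m) or (y of cup28 in the frame of cup39 above 0.03 m and y of cup39 in the frame of cup33 above 0.03 m and y of cup33 in the frame of cup23 above 0.03 m and y of tube28 in the frame of carry_tray between 0.0665 and 0.1105 m and y of tube39 in the frame of carry_tray between 0.0075 and 0.0515 m and y of tube33 in the frame of carry_tray between -0.0515 and -0.0075 m and y of tube23 in the frame of carry_tray between -0.1105 and -0.0665 m) or (y of cup33 in the frame of cup23 above 0.03 m and y of cup23 in the frame of cup28 above 0.03 m and y of cup28 in the frame of cup39 above 0.03 m and y of tube33 in the frame of carry_tray between 0.0665 and 0.1105 m and y of tube23 in the frame of carry_tray between 0.0075 and 0.0515 m and y of tube28 in the frame of carry_tray between -0.0515 and -0.0075 m and y of tube39 in the frame of carry_tray between -0.1105 and -0.0665 m) or (y of cup33 in the frame of cup23 above 0.03 m and y of cup23 in the frame of cup39 above 0.03 m and y of cup39 in the frame of cup28 above 0.03 m and y of tube33 in the frame of carry_tray between 0.0665 and 0.1105 m and y of tube23 in the frame of carry_tray between 0.0075 and 0.0515 m and y of tube39 in the frame of carry_tray between -0.0515 and -0.0075 m and y of tube28 in the frame of carry_tray between -0.1105 and -0.0665 m) or (y of cup33 in the frame of cup28 above 0.03 m and y of cup28 in the frame of cup23 above 0.03 m and y of cup23 in the frame of cup39 above 0.03 m and y of tube33 in the frame of carry_tray between 0.0665 and 0.1105 m and y of tube28 in the frame of carry_tray between 0.0075 and 0.0515 m and y of tube23 in the frame of carry_tray between -0.0515 and -0.0075 m and y of tube39 in the frame of carry_tray between -0.1105 and -0.0665 m) or (y of cup33 in the frame of cup28 above 0.03 m and y of cup28 in the frame of cup39 above 0.03 m and y of cup39 in the frame of cup23 above 0.03 m and y of tube33 in the frame of carry_tray between 0.0665 and 0.1105 m and y of tube28 in the frame of carry_tray between 0.0075 and 0.0515 m and y of tube39 in the frame of carry_tray between -0.0515 and -0.0075 m and y of tube23 in the frame of carry_tray between -0.1105 and -0.0665 m) or (y of cup33 in the frame of cup39 above 0.03 m and y of cup39 in the frame of cup23 above 0.03 m and y of cup23 in the frame of cup28 above 0.03 m and y of tube33 in the frame of carry_tray between 0.0665 and 0.1105 m and y of tube39 in the frame of carry_tray between 0.0075 and 0.0515 m and y of tube23 in the frame of carry_tray between -0.0515 and -0.0075 m and y of tube28 in the frame of carry_tray between -0.1105 and -0.0665 m) or (y of cup33 in the frame of cup39 above 0.03 m and y of cup39 in the frame of cup28 above 0.03 m and y of cup28 in the frame of cup23 above 0.03 m and y of tube33 in the frame of carry_tray between 0.0665 and 0.1105 m and y of tube39 in the frame of carry_tray between 0.0075 and 0.0515 m and y of tube28 in the frame of carry_tray between -0.0515 and -0.0075 m and y of tube23 in the frame of carry_tray between -0.1105 and -0.0665 m) or (y of cup39 in the frame of cup23 above 0.03 m and y of cup23 in the frame of cup28 above 0.03 m and y of cup28 in the frame of cup33 above 0.03 m and y of tube39 in the frame of carry_tray between 0.0665 and 0.1105 m and y of tube23 in the frame of carry_tray between 0.0075 and 0.0515 m and y of tube28 in the frame of carry_tray between -0.0515 and -0.0075 m and y of tube33 in the frame of carry_tray between -0.1105 and -0.0665 m) or (y of cup39 in the frame of cup23 above 0.03 m and y of cup23 in the frame of cup33 above 0.03 m and y of cup33 in the frame of cup28 above 0.03 m and y of tube39 in the frame of carry_tray between 0.0665 and 0.1105 m and y of tube23 in the frame of carry_tray between 0.0075 and 0.0515 m and y of tube33 in the frame of carry_tray between -0.0515 and -0.0075 m and y of tube28 in the frame of carry_tray between -0.1105 and -0.0665 m) or (y of cup39 in the frame of cup28 above 0.03 m and y of cup28 in the frame of cup23 above 0.03 m and y of cup23 in the frame of cup33 above 0.03 m and y of tube39 in the frame of carry_tray between 0.0665 and 0.1105 m and y of tube28 in the frame of carry_tray between 0.0075 and 0.0515 m and y of tube23 in the frame of carry_tray between -0.0515 and -0.0075 m and y of tube33 in the frame of carry_tray between -0.1105 and -0.0665 m) or (y of cup39 in the frame of cup28 above 0.03 m and y of cup28 in the frame of cup33 above 0.03 m and y of cup33 in the frame of cup23 above 0.03 m and y of tube39 in the frame of carry_tray between 0.0665 and 0.1105 m and y of tube28 in the frame of carry_tray between 0.0075 and 0.0515 m and y of tube33 in the frame of carry_tray between -0.0515 and -0.0075 m and y of tube23 in the frame of carry_tray between -0.1105 and -0.0665 m) or (y of cup39 in the frame of cup33 above 0.03 m and y of cup33 in the frame of cup23 above 0.03 m and y of cup23 in the frame of cup28 above 0.03 m and y of tube39 in the frame of carry_tray between 0.0665 and 0.1105 m and y of tube33 in the frame of carry_tray between 0.0075 and 0.0515 m and y of tube23 in the frame of carry_tray between -0.0515 and -0.0075 m and y of tube28 in the frame of carry_tray between -0.1105 and -0.0665 m) or (y of cup39 in the frame of cup33 above 0.03 m and y of cup33 in the frame of cup28 above 0.03 m and y of cup28 in the frame of cup23 above 0.03 m and y of tube39 in the frame of carry_tray between 0.0665 and 0.1105 m and y of tube33 in the frame of carry_tray between 0.0075 and 0.0515 m and y of tube28 in the frame of carry_tray between -0.0515 and -0.0075 m and y of tube23 in the frame of carry_tray between -0.1105 and -0.0665 m))); the robot touches nothing.
It fails at once if a tube was tipped over (more than 0.7 rad) (angle between any of tube23, tube28, tube33, tube39's own z axis and vertical above 0.7 rad).
It fails at once if a tube was dropped (faster than 0.6 m/s while not held) ((contact force between tube23 and the fingers below 0.05 N and linear speed of tube23 above 0.6 m/s) or (contact force between tube28 and the fingers below 0.05 N and linear speed of tube28 above 0.6 m/s) or (contact force between tube33 and the fingers below 0.05 N and linear speed of tube33 above 0.6 m/s) or (contact force between tube39 and the fingers below 0.05 N and linear speed of tube39 above 0.6 m/s)).
It fails at once if the tumbler was pushed more than 30 mm or tipped (distance of tumbler from where it was at the start of the episode above 0.03 m or angle between tumbler's own z axis and vertical above 0.5 rad).
It also fails if it takes over 106 s, if anything falls off the work surface, if the arm or the gripper's body presses on something with over 40 N, if the wrist force passes 120 N, or if a joint passes its speed limit or range.

## Working session

There is one attempt and no reset: what is moved stays moved. The work goes in short steps, Python scripts to look and compute and a tool call to move; the robot and the scene stay as the last step left them, time stands still between calls to the robot, and variables do not carry over. Pictures are saved under pics/ and viewed, about 12 in all and at most 16, crops included, and the job is handed in when it is done.

Besides the shell and the picture viewer there is one more tool, called after "Emit:" as a command line: name --argument value ..., lists and objects as JSON in quotes. jog_arm: Moves the arm, as the interface text tells. Its arguments: {"type":"object","properties":{"increments":{"type":"array"},"grip_force":{"type":"number"}},"required":["increments"]}

```bash
mkdir -p pics; python3 - <<'E'
from workcell import bot
import cv2,numpy as np
ims=[bot.get_image(n) for n in("top","scene")]
for n,i in zip(("top","scene"),ims):
    cv2.imwrite(f"pics/{n}0.png",i["frame"][:,:,::-1]); print(n,i["eye"],np.round(i["rotation"],3).tolist(),i["fx"],i["cx"],i["cy"])
    np.savez(f"{n}0.npz",**i)
print(bot.sense())
E
```

```text
top [0.47843295 0.0072391  0.92345992] [-0.057, 0.712, -0.697, 0.063] 410.6731662462899 248.54232601835218 192.97881377028162
scene [1.26339232 0.12125622 0.58486481] [-0.28, 0.579, 0.692, -0.329] 448.9892147068071 255.99648804602742 191.21679723750478
{'clock': 0.1, 'qpos': array([ 1.09599858e+00,  1.50921368e-01,  1.43791709e+00, -1.05804952e-05,
        1.55378238e+00, -1.34005778e-01]), 'qvel': array([-0.00034464, -0.00071843, -0.0011325 , -0.00038262,  0.00061062,
       -0.00114319]), 'joint_efforts': array([ 8.12143291e-03, -7.14374256e+01, -5.71796501e+01,  1.33938447e-04,
        7.30693195e-03, -7.27497013e-05]), 'ee_pos': array([0.19211625, 0.54174187, 0.23076899]), 'orientation': array([ 0.5772245 , -0.40814404,  0.57786558,  0.40780104]), 'contact_force': array([-0.26812199, -0.67454568, -0.40131862]), 'wrist_torque': array([ 0.02164488, -0.01502263, -0.02607781]), 'finger_gap': 0.08565129424655818}
```

View pics/top0.png

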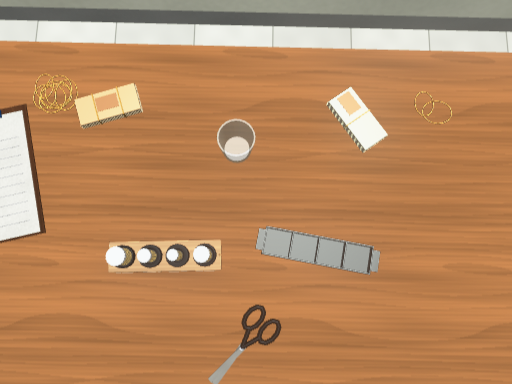

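View pics/scene0.png

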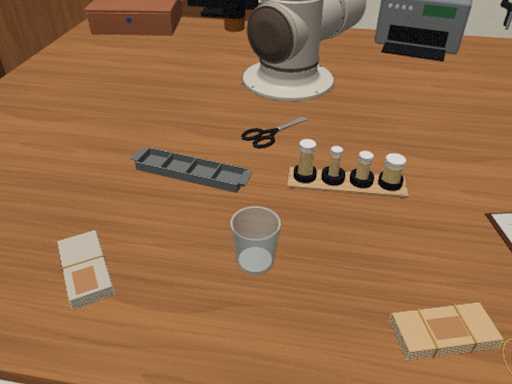

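The top view shows the rack at columns 107-221, row 256, and the tray at columns 258-380, rows 230-272. The order, robot's left to right, looks like 39, 28, 23, 33. I'll measure from the depth images.

```bash
cat > h.py <<'E'
import numpy as np,cv2
from scipy.spatial.transform import Rotation as R
def cloud(i):
    d=i["depth"];v,u=np.mgrid[:d.shape[0],:d.shape[1]]
    c=np.stack([(u-i["cx"])/i["fx"]*d,(v-i["cy"])/i["fy"]*d,d],-1)
    q=np.asarray(i["rotation"]); r=q if q.shape==(3,3) else R.from_quat(q[[1,2,3,0]]).as_matrix()
    p=c@r.T+i["eye"]; p[d==0]=np.nan; return p
E
python3 - <<'E'
from h import *
for n in("top","scene"):
    i=np.load(n+"0.npz");p=cloud(i)
    z=p[...,2]; print(n,"table z",np.nanmedian(z[150:300,100:350]))
    # caps
    m=((z>.06)&(z<.12)&(p[...,0]>.25)&(p[...,0]<.47)&(p[...,1]>.02)).astype(np.uint8)
    k,l,s,c=cv2.connectedComponentsWithStats(m)
    for j in range(1,k):
        if s[j,4]<20: continue
        q=p[l==j]; zt=np.percentile(q[:,2],90); t=q[q[:,2]>zt-.004]
        (c2,rad)=cv2.minEnclosingCircle(t[:,:2].astype(np.float32)*1000)
        print(s[j,4],"top z",zt.round(4),"circle",np.round(c2,1),"d",round(2*rad,1),"mean",t.mean(0).round(4))
    f=i["frame"].astype(int); hsv=cv2.cvtColor(i["frame"],cv2.COLOR_RGB2HSV)
    for nm,mm in(("tray",(z>.002)&(z<.035)&(hsv[...,1]<70)&(p[...,1]<.02)&(p[...,1]>-.32)&(p[...,0]>.2)&(p[...,0]<.5)),
                 ("rack",(z>.005)&(z<.016)&(hsv[...,1]>70)&(p[...,1]>.02)&(p[...,0]>.2)&(p[...,0]<.45))):
        k,l,s,c=cv2.connectedComponentsWithStats(mm.astype(np.uint8))
        if nm=="tray": mm=l==1+s[1:,4].argmax()
        q=p[mm]
        (c2,wh,a)=cv2.minAreaRect(q[:,:2].astype(np.float32)*1000); print(nm,mm.sum(),np.round(c2,1),np.round(wh,1),round(a,2),"z pct",np.percentile(q[:,2],[5,50,95]).round(4))
    m=(z>.05)&(z<.12)&(p[...,0]>.48)&(p[...,0]<.8)&(abs(p[...,1])<.15)
    if m.any(): print("tumbler",np.nanmean(p[m],0), np.nanmin(p[m],0),np.nanmax(p[m],0))
E
```

```text
top table z 0.001320267679888243
tray 1058 [ 480.4 -159. ] [ 39.1 247.4] 0.01 z pct [0.0026 0.0061 0.024 ]
rack 86 [343.4 278.1] [225.2 509.2] 2.51 z pct [0.005  0.0054 0.0064]
tumbler [0.6658024  0.05580498 0.0832196 ] [ 0.4813594  -0.00895658  0.05007099] [0.78034488 0.14953859 0.10204089]
scene table z 0.0004639221900124557
tray 1186 [ 480.6 -161.6] [244.6  38.9] 89.88 z pct [0.003  0.0103 0.0225]
rack 2 [255.8  61.1] [2.5 0. ] 96.79 z pct [0.0054 0.0055 0.0055]
tumbler [0.68766896 0.04625789 0.0755288 ] [ 0.48073193 -0.00969991  0.0500091 ] [0.78019753 0.14998053 0.09970717]
```

```bash
python3 - <<'E'
from h import *
i=np.load("top0.npz");p=cloud(i)
for u,v in((118,256),(147,256),(174,256),(204,254),(236,150),(260,240),(378,262),(320,250)): print(u,v,p[v,u].round(3))
print(R.from_quat(i["rotation"][[1,2,3,0]]).as_matrix().round(3))
i=np.load("scene0.npz");p=cloud(i)
for u,v in((307,146),(337,150),(365,156),(396,160),(190,170)): print(u,v,p[v,u].round(3))
E
```

```text
118 256 [0.488 0.264 0.079]
147 256 [0.489 0.205 0.081]
174 256 [0.49  0.149 0.089]
204 254 [0.495 0.088 0.098]
236 150 [0.736 0.033 0.004]
260 240 [ 0.53  -0.025  0.021]
378 262 [ 0.487 -0.283  0.021]
320 250 [ 0.511 -0.16   0.001]
[[ 0.02  -0.985  0.169]
 [-1.    -0.021 -0.006]
 [ 0.009 -0.169 -0.986]]
307 146 [0.507 0.095 0.098]
337 150 [0.498 0.154 0.09 ]
365 156 [0.499 0.21  0.083]
396 160 [0.495 0.271 0.078]
190 170 [ 0.513 -0.151  0.011]
```

Heights 79/81/89/98 mm match the expected 77/81/89/97, which confirms the order 39, 28, 23, 33 from the left. Next I'll fit the circles and rectangles with corrected bounds.

```bash
cat > m.py <<'E'
from h import *
import sys
def measure(i,n):
    p=cloud(i); z=p[...,2]; hsv=cv2.cvtColor(i["frame"],cv2.COLOR_RGB2HSV)
    m=((z>.04)&(z<.12)&(p[...,0]>.38)&(p[...,0]<.58)&(abs(p[...,1])<.33)).astype(np.uint8)
    k,l,s,c=cv2.connectedComponentsWithStats(m)
    for j in range(1,k):
        if s[j,4]<20: continue
        q=p[l==j]; zt=np.percentile(q[:,2],90); t=q[q[:,2]>zt-.005]
        c2,rad=cv2.minEnclosingCircle(t[:,:2].astype(np.float32)*1000)
        print(n,s[j,4],"top z",zt.round(4),"circle",np.round(c2,1),"d",round(2*rad,1),"mean",t.mean(0).round(4))
    for nm,mm in(("tray",(z>.012)&(z<.035)&(p[...,1]<.03)&(p[...,1]>-.36)&(p[...,0]>.4)&(p[...,0]<.62)),
                 ("rack",(z>.007)&(z<.018)&(hsv[...,1]>70)&(p[...,1]>.03)&(p[...,0]>.4)&(p[...,0]<.58))):
        k,l,s,c=cv2.connectedComponentsWithStats(mm.astype(np.uint8))
        mm=l==1+s[1:,4].argmax() if nm=="tray" else mm
        q=p[mm]; c2,wh,a=cv2.minAreaRect(q[:,:2].astype(np.float32)*1000)
        print(n,nm,mm.sum(),np.round(c2,1),np.round(wh,1),round(a,2),"z",np.percentile(q[:,2],[5,50,95]).round(4))
if __name__=="__main__":
    for n in("top","scene"): measure(np.load(n+"0.npz"),n)
E
python3 m.py
```

```text
top 246 top z 0.0994 circle [497.2  94.8] d 33.2 mean [0.4967 0.0949 0.0977]
top 374 top z 0.0793 circle [489.5 271.2] d 40.5 mean [0.4896 0.271  0.0777]
top 202 top z 0.0833 circle [492.2 212.2] d 28.2 mean [0.4919 0.2122 0.0817]
top 136 top z 0.0911 circle [494.2 153.6] d 23.6 mean [0.4942 0.1533 0.0897]
top tray 916 [ 512.3 -151. ] [269.3  62.1] 80.4 z [0.0155 0.0223 0.0251]
top rack 1649 [474.8 288.9] [455.9 156.2] 84.26 z [0.0101 0.0128 0.0155]
scene 474 top z 0.0974 circle [496.8  93.6] d 34.4 mean [0.4982 0.0934 0.0966]
scene 269 top z 0.0892 circle [493.8 152.9] d 24.8 mean [0.4956 0.1523 0.0883]
scene 310 top z 0.0814 circle [490.7 211.2] d 29.1 mean [0.4931 0.211  0.0803]
scene 458 top z 0.0777 circle [487.4 269.4] d 41.0 mean [0.4908 0.2695 0.0768]
scene tray 1335 [ 510.7 -152.8] [270.9  66.9] 80.64 z [0.0126 0.0195 0.0231]
scene rack 1235 [491.5 181.7] [ 71.1 245.7] 2.37 z [0.0084 0.0121 0.016 ]
```

```bash
cat > st.py <<'E'
from workcell import bot
from h import *
import sys
s=bot.sense(); q=s["orientation"]; M=R.from_quat(q[[1,2,3,0]]).as_matrix()
print("clk",round(s["clock"],2),"tcp",(s["ee_pos"]*1000).round(1),"gap",round(s["finger_gap"]*1000,1),"F",s["contact_force"].round(1),"q",s["qpos"].round(2))
print(M.round(3).tolist(),"jaw yaw deg",np.degrees(np.arctan2(M[1,2],M[0,2])).round(2))
if len(sys.argv)>3: print("tool shift mm",(M.T@(np.array(sys.argv[1:4],float)-s["ee_pos"]*1000)).round(1))
E
python3 st.py 497 94 130
```

```text
clk 0.1 tcp [192.1 541.7 230.8] gap 85.7 F [-0.3 -0.7 -0.4] q [ 1.1   0.15  1.44 -0.    1.55 -0.13]
[[-0.0, -0.942, 0.334], [-0.001, 0.334, 0.942], [-1.0, 0.0, -0.001]] jaw yaw deg 70.47
tool shift mm [ 101. -437. -320.]
```

Emit:
jog_arm --increments '[{"spin": 8.5}, {"spin": 8.5}, {"spin": 8.5}, {"spin": 8.5}, {"spin": 8.5}, {"spin": 8.5}, {"spin": 8.5}, {"spin": 8.5}]' --grip_force 60

```text
validation failed for argument at $.in...
```

Emit:
jog_arm --increments '[{"spin": 2.5}, {"ty": -37, "tz": 25}, {"ty": -37, "tz": 25}, {"ty": -37, "tz": 25}, {"ty": -37, "tz": 25}, {"ty": -37, "tz": 25}, {"ty": -37, "tz": 25}, {"ty": -37, "tz": 25}]'

```text
validation failed for argument at $.in...
```

Emit:
jog_arm --increments '[{"ty": -37, "tz": 25}, {"ty": -37, "tz": 25}, {"ty": -37, "tz": 25}, {"ty": -37, "tz": 25}, {"ty": -30, "tz": 20, "tx": 20}, {"tx": 20}, {"tx": 20}, {}]'

```text
validation failed for argument at $.in...
```

```bash
python3 st.py 497 94 150; python3 - <<'E'
from workcell import bot
import numpy as np,cv2
i=bot.get_image("wrist"); np.savez("w1.npz",**i); cv2.imwrite("pics/w1.png",i["frame"][:,:,::-1])
from m import measure
measure(i,"wrist"); measure(bot.get_image("scene"),"scene")
E
```

```text
clk 0.1 tcp [192.1 541.7 230.8] gap 85.7 F [-0.3 -0.7 -0.4] q [ 1.1   0.15  1.44 -0.    1.55 -0.13]
[[-0.0, -0.942, 0.334], [-0.001, 0.334, 0.942], [-1.0, 0.0, -0.001]] jaw yaw deg 70.47
tool shift mm [  81. -437. -320.]Traceback (most recent call last):
  File "<stdin>", line 5, in <module>
  File "m.py", line 15, in measure
    mm=l==1+s[1:,4].argmax() if nm=="tray" else mm
            ~~~~~~~~~~~~~~^^
ValueError: attempt to get argmax of an empty sequence
```

View pics/w1.png

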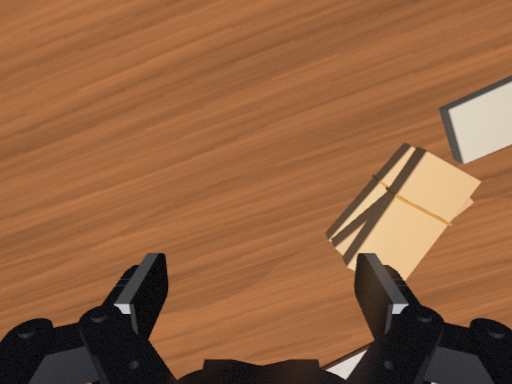

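The moves were refused by validation, so the arm hasn't moved; the wrist picture shows only the table and the fingers. Rows probably need all five keys.

Emit:
jog_arm --increments '[{"tx": 0, "ty": 0, "tz": 0, "spin": 8.5, "grip": 85}, {"tx": 0, "ty": 0, "tz": 0, "spin": 8.5, "grip": 85}, {"tx": 0, "ty": 0, "tz": 0, "spin": 8.5, "grip": 85}, {"tx": 0, "ty": 0, "tz": 0, "spin": 8.5, "grip": 85}, {"tx": 0, "ty": 0, "tz": 0, "spin": 8.5, "grip": 85}, {"tx": 0, "ty": 0, "tz": 0, "spin": 8.5, "grip": 85}, {"tx": 0, "ty": 0, "tz": 0, "spin": 8.5, "grip": 85}, {"tx": 0, "ty": 0, "tz": 0, "spin": 8.5, "grip": 85}]' --grip_force 60

```text
clock: 0.95
ee_pos: [0.1921, 0.5418, 0.231]
orientation: [0.707, -0.013, 0.707, 0.013]
contact_force: [0.1, -0.1, -0.2]
finger_gap: 0.0849
```

Emit:
jog_arm --increments '[{"tx": 0, "ty": 0, "tz": 0, "spin": 2.2, "grip": 85}, {"tx": 0, "ty": -37, "tz": 25, "spin": 0, "grip": 85}, {"tx": 0, "ty": -37, "tz": 25, "spin": 0, "grip": 85}, {"tx": 0, "ty": -37, "tz": 25, "spin": 0, "grip": 85}, {"tx": 0, "ty": -37, "tz": 25, "spin": 0, "grip": 85}, {"tx": 0, "ty": -37, "tz": 25, "spin": 0, "grip": 85}, {"tx": 0, "ty": -37, "tz": 25, "spin": 0, "grip": 85}, {"tx": 0, "ty": -37, "tz": 25, "spin": 0, "grip": 85}]'

```text
clock: 1.75
ee_pos: [0.369, 0.2821, 0.2313]
orientation: [0.707, -0.002, 0.707, 0.002]
contact_force: [0.1, 0.3, -0.3]
finger_gap: 0.0853
```

Emit:
jog_arm --increments '[{"tx": 0, "ty": -37, "tz": 25, "spin": 0, "grip": 85}, {"tx": 0, "ty": -37, "tz": 25, "spin": 0, "grip": 85}, {"tx": 0, "ty": -37, "tz": 25, "spin": 0, "grip": 85}, {"tx": 0, "ty": -37, "tz": 25, "spin": 0, "grip": 85}, {"tx": 20, "ty": -30, "tz": 20, "spin": 0, "grip": 85}, {"tx": 20, "ty": 0, "tz": 5, "spin": 0, "grip": 85}, {"tx": 20, "ty": 0, "tz": 0, "spin": 0, "grip": 85}, {"tx": 0, "ty": 0, "tz": 0, "spin": 0, "grip": 85}]'

```text
clock: 2.55
ee_pos: [0.4932, 0.1059, 0.1688]
orientation: [0.706, -0.002, 0.709, 0.001]
contact_force: [-0.5, -0.1, 0.7]
finger_gap: 0.0849
```

```bash
python3 st.py 497 94 150; python3 - <<'E'
from workcell import bot
import numpy as np,cv2
i=bot.get_image("wrist"); np.savez("w1.npz",**i); cv2.imwrite("pics/w2.png",i["frame"][:,:,::-1])
from m import measure
measure(bot.get_image("scene"),"scene")
measure(i,"wrist")
E
```

```text
clk 2.55 tcp [493.2 105.9 168.8] gap 84.9 F [-0.5 -0.1  0.7] q [ 0.06  0.04  1.69 -0.    1.42  0.05]
[[-0.004, -0.004, 1.0], [-0.0, 1.0, 0.004], [-1.0, -0.0, -0.004]] jaw yaw deg 0.23
tool shift mm [ 18.7 -11.9   3.8]
scene 470 top z 0.0973 circle [496.  94.] d 34.0 mean [0.4982 0.0934 0.0965]
scene 273 top z 0.0891 circle [493.5 152.5] d 25.2 mean [0.4951 0.1523 0.0882]
scene 309 top z 0.0813 circle [490.6 210.7] d 30.0 mean [0.4929 0.211  0.0805]
scene 456 top z 0.0778 circle [489.9 269.6] d 40.2 mean [0.4913 0.2695 0.0769]
scene tray 1319 [ 510.9 -152.4] [270.2  66.7] 80.25 z [0.013  0.0196 0.0232]
scene rack 1230 [491.8 182. ] [ 71.7 246.5] 2.49 z [0.0084 0.0122 0.0161]
wrist 1661 top z 0.0819 circle [489.9 211.3] d 29.4 mean [0.4899 0.2114 0.0808]
wrist 1036 top z 0.0897 circle [492.  152.3] d 24.4 mean [0.4921 0.1529 0.0887]
wrist 2325 top z 0.0975 circle [494.5  93.4] d 34.9 mean [0.4944 0.0948 0.0967]
wrist tray 1718 [522.6 -74.2] [112.2  62.2] 80.28 z [0.0135 0.0213 0.0227]
wrist rack 7503 [491.  154.1] [ 67.3 189.7] 2.17 z [0.0105 0.0119 0.0132]
```

View pics/w2.png

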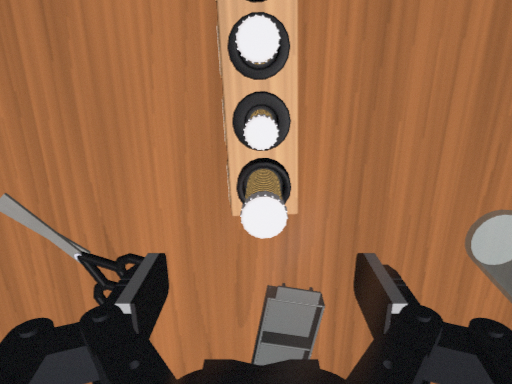

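The wrist view shows tube33's cap at (264, 216), close to the finger midline near column 261. All the cameras agree within about 2 mm, so I'll move in to tube33.

Emit:
jog_arm --increments '[{"tx": 0, "ty": -11.5, "tz": 3, "spin": 0, "grip": 85}, {"tx": 20, "ty": 0, "tz": 0, "spin": 0, "grip": 85}, {"tx": 25, "ty": 0, "tz": 0, "spin": 0, "grip": 85}, {"tx": 25, "ty": 0, "tz": 0, "spin": 0, "grip": 85}, {"tx": 25, "ty": 0, "tz": 0, "spin": 0, "grip": 85}, {"tx": 15, "ty": 0, "tz": 0, "spin": 0, "grip": 85}, {"tx": 8, "ty": 0, "tz": 0, "spin": 0, "grip": 85}, {"tx": 0, "ty": 0, "tz": 0, "spin": 0, "grip": 85}]'

```text
clock: 3.45
ee_pos: [0.4974, 0.0946, 0.0533]
orientation: [0.707, -0.002, 0.707, 0.002]
contact_force: [0.5, -0.3, 0.4]
finger_gap: 0.0849
```

```bash
python3 st.py 496 94.3 49
```

```text
clk 3.45 tcp [497.4  94.6  53.3] gap 84.9 F [ 0.5 -0.3  0.4] q [ 0.04  0.14  1.83 -0.    1.18  0.03]
[[-0.0, -0.005, 1.0], [-0.0, 1.0, 0.005], [-1.0, -0.0, -0.0]] jaw yaw deg 0.28
tool shift mm [ 4.3 -0.3 -1.4]
```

Emit:
jog_arm --increments '[{"tx": 4, "ty": 0, "tz": -1.4, "spin": 0, "grip": 85}, {"tx": 0, "ty": 0, "tz": 0, "spin": 0, "grip": 60}, {"tx": 0, "ty": 0, "tz": 0, "spin": 0, "grip": 45}, {"tx": 0, "ty": 0, "tz": 0, "spin": 0, "grip": 25}, {"tx": 0, "ty": 0, "tz": 0, "spin": 0, "grip": 25}, {"tx": 0, "ty": 0, "tz": 0, "spin": 0, "grip": 25}, {"tx": 0, "ty": 0, "tz": 0, "spin": 0, "grip": 25}, {"tx": 0, "ty": 0, "tz": 0, "spin": 0, "grip": 25}]' --grip_force 60

```text
clock: 4.25
ee_pos: [0.4961, 0.0949, 0.0497]
orientation: [0.707, -0.002, 0.707, 0.002]
contact_force: [-0.6, 0.7, 5.8]
finger_gap: 0.0319
```

```bash
python3 st.py; python3 - <<'E'
from workcell import bot
import cv2
cv2.imwrite("pics/s3.png",cv2.resize(bot.get_image("scene")["frame"][110:230,100:440,::-1],None,fx=2,fy=2))
E
```

```text
clk 4.25 tcp [496.1  94.9  49.7] gap 31.9 F [-0.6  0.7  5.8] q [ 0.04  0.14  1.83 -0.    1.17  0.03]
[[0.001, -0.005, 1.0], [-0.0, 1.0, 0.005], [-1.0, -0.0, 0.001]] jaw yaw deg 0.28
```

View pics/s3.png

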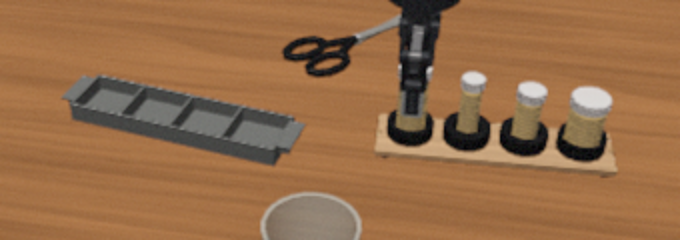

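Tube33 is held: gap 31.9 mm, fingers clear of the cup. Lift and carry.

Emit:
jog_arm --increments '[{"tx": -8, "ty": 0, "tz": 0, "spin": 0, "grip": 25}, {"tx": -20, "ty": 0, "tz": 0, "spin": 0, "grip": 25}, {"tx": -25, "ty": 0, "tz": 0, "spin": 0, "grip": 25}, {"tx": -10, "ty": -10, "tz": 0, "spin": 0, "grip": 25}, {"tx": 0, "ty": -20, "tz": 0, "spin": 0, "grip": 25}, {"tx": 0, "ty": -35, "tz": 0, "spin": 0, "grip": 25}, {"tx": 0, "ty": -40, "tz": 0, "spin": 0, "grip": 25}, {"tx": 0, "ty": -40, "tz": 0, "spin": 0, "grip": 25}]'

```text
clock: 5.1
ee_pos: [0.4961, -0.052, 0.112]
orientation: [0.707, -0.002, 0.707, 0.002]
contact_force: [0.6, -0.3, -3.3]
finger_gap: 0.0315
```

Emit:
jog_arm --increments '[{"tx": 0, "ty": -40, "tz": 0, "spin": 0, "grip": 25}, {"tx": 0, "ty": -40, "tz": 0, "spin": 0, "grip": 25}, {"tx": 0, "ty": -40, "tz": 0, "spin": 0, "grip": 25}, {"tx": 0, "ty": -35, "tz": 0, "spin": 0, "grip": 25}, {"tx": 0, "ty": -20, "tz": 0, "spin": 0, "grip": 25}, {"tx": 0, "ty": -10, "tz": 0, "spin": 0, "grip": 25}, {"tx": 0, "ty": -4, "tz": 0, "spin": 0, "grip": 25}, {"tx": 0, "ty": 0, "tz": 0, "spin": 0, "grip": 25}]'

```text
clock: 5.9
ee_pos: [0.4973, -0.239, 0.1121]
orientation: [0.707, -0.002, 0.707, 0.002]
contact_force: [-0.1, 1.1, -3.5]
finger_gap: 0.0318
```

```bash
python3 st.py 496.9 -239.3 38.7; python3 - <<'E'
from workcell import bot
import cv2,numpy as np
from m import measure
a=bot.get_image("scene");b=bot.get_image("wrist")
cv2.imwrite("pics/s4.png",np.vstack([cv2.resize(a["frame"][80:230,100:440],(640,282)),cv2.resize(b["frame"][180:],(640,255))])[:,:,::-1])
measure(a,"scene")
E
```

```text
clk 5.9 tcp [ 497.3 -239.   112.1] gap 31.8 F [-0.1  1.1 -3.5] q [-0.59  0.17  1.66  0.    1.31 -0.59]
[[-0.0, -0.005, 1.0], [0.0, 1.0, 0.005], [-1.0, 0.0, -0.0]] jaw yaw deg 0.27
tool shift mm [73.4 -0.4 -0.4]
scene 250 top z 0.1156 circle [ 506.9 -236.6] d 36.2 mean [ 0.5104 -0.2319  0.1156]
scene 273 top z 0.0889 circle [493.  152.5] d 24.7 mean [0.4954 0.1525 0.088 ]
scene 314 top z 0.0812 circle [491.1 211. ] d 30.3 mean [0.4931 0.2111 0.0802]
scene 455 top z 0.0777 circle [489.4 271.1] d 43.1 mean [0.4912 0.2696 0.0766]
scene tray 1330 [ 510.7 -152.9] [271.1  66.9] 79.93 z [0.0127 0.0195 0.0232]
scene rack 1241 [492.6 181.9] [ 68.9 246.1] 2.46 z [0.0085 0.0122 0.0161]
```

View pics/s4.png

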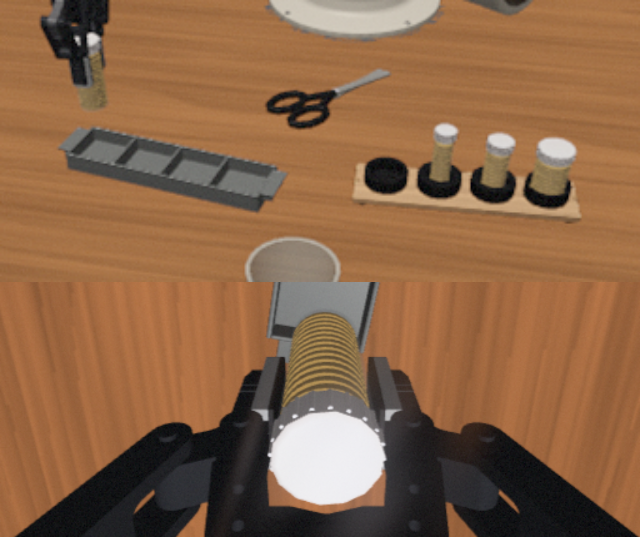

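The tube is held upright over the rightmost compartment. Now I'll lower it gently.

Emit:
jog_arm --increments '[{"tx": 10, "ty": 0, "tz": 0, "spin": 0, "grip": 25}, {"tx": 20, "ty": 0, "tz": 0, "spin": 0, "grip": 25}, {"tx": 20, "ty": 0, "tz": 0, "spin": 0, "grip": 25}, {"tx": 10, "ty": 0, "tz": 0, "spin": 0, "grip": 25}, {"tx": 6, "ty": 0, "tz": 0, "spin": 0, "grip": 25}, {"tx": 3, "ty": 0, "tz": 0, "spin": 0, "grip": 25}, {"tx": 2, "ty": 0, "tz": 0, "spin": 0, "grip": 25}, {"tx": 0, "ty": 0, "tz": 0, "spin": 0, "grip": 25}]'

```text
clock: 6.8
ee_pos: [0.4977, -0.2393, 0.0417]
orientation: [0.707, -0.002, 0.707, 0.002]
contact_force: [-0.5, 0.3, -4.2]
finger_gap: 0.032
```

```bash
python3 st.py 496.9 -239.3 38.7
```

```text
clk 6.8 tcp [ 497.7 -239.3   41.7] gap 32.0 F [-0.5  0.3 -4.2] q [-0.59  0.24  1.73 -0.    1.17 -0.59]
[[0.0, -0.005, 1.0], [-0.0, 1.0, 0.005], [-1.0, -0.0, 0.0]] jaw yaw deg 0.27
tool shift mm [ 3.  -0.  -0.8]
```

Emit:
jog_arm --increments '[{"tx": 1.5, "ty": 0, "tz": 0, "spin": 0, "grip": 25}, {"tx": 1, "ty": 0, "tz": 0, "spin": 0, "grip": 25}, {"tx": 0.5, "ty": 0, "tz": 0, "spin": 0, "grip": 25}, {"tx": 0, "ty": 0, "tz": 0, "spin": 0, "grip": 25}, {"tx": 0, "ty": 0, "tz": 0, "spin": 0, "grip": 25}]'

```text
clock: 7.3
ee_pos: [0.4976, -0.2393, 0.0387]
orientation: [0.707, -0.002, 0.707, 0.002]
contact_force: [-2.5, 0.3, 4.4]
finger_gap: 0.0313
```

The force went from -4 to +4 N, so the tube is on the floor. Release, rise clear, and head back toward tube23.

Emit:
jog_arm --increments '[{"tx": 0, "ty": 0, "tz": 0, "spin": 0, "grip": 36}, {"tx": 0, "ty": 0, "tz": 0, "spin": 0, "grip": 42}, {"tx": 0, "ty": 0, "tz": 0, "spin": 0, "grip": 60}, {"tx": 0, "ty": 0, "tz": 0, "spin": 0, "grip": 85}, {"tx": 0, "ty": 0, "tz": 0, "spin": 0, "grip": 85}, {"tx": -15, "ty": 0, "tz": 0, "spin": 0, "grip": 85}, {"tx": -30, "ty": 0, "tz": 0, "spin": 0, "grip": 85}, {"tx": -30, "ty": 0, "tz": 0, "spin": 0, "grip": 85}]'

```text
clock: 8.1
ee_pos: [0.4972, -0.239, 0.1139]
orientation: [0.707, -0.001, 0.707, 0.002]
contact_force: [-0.2, -0.6, -0.8]
finger_gap: 0.0848
```

Emit:
jog_arm --increments '[{"tx": -15, "ty": 15, "tz": 0, "spin": 0, "grip": 85}, {"tx": 0, "ty": 40, "tz": 0, "spin": 0, "grip": 85}, {"tx": 0, "ty": 48, "tz": 0, "spin": 0, "grip": 85}, {"tx": 0, "ty": 48, "tz": 0, "spin": 0, "grip": 85}, {"tx": 0, "ty": 48, "tz": 0, "spin": 0, "grip": 85}, {"tx": 0, "ty": 48, "tz": 0, "spin": 0, "grip": 85}, {"tx": 0, "ty": 48, "tz": 0, "spin": 0, "grip": 85}, {"tx": 0, "ty": 48, "tz": 0, "spin": 0, "grip": 85}]'

```text
clock: 8.9
ee_pos: [0.4948, 0.1064, 0.128]
orientation: [0.707, -0.002, 0.707, 0.002]
contact_force: [0.5, 0.4, -0.0]
finger_gap: 0.085
```

```bash
python3 st.py 493.5 153 45; python3 - <<'E'
from workcell import bot
import cv2,numpy as np
from m import measure
a=bot.get_image("scene")
cv2.imwrite("pics/s5.png",cv2.resize(a["frame"][80:230,100:440,::-1],None,fx=2,fy=2))
measure(a,"scene"); measure(bot.get_image("top"),"top")
E
```

```text
clk 8.9 tcp [494.8 106.4 128. ] gap 85.0 F [ 0.5  0.4 -0. ] q [0.06 0.07 1.74 0.   1.33 0.05]
[[-0.0, -0.005, 1.0], [0.0, 1.0, 0.005], [-1.0, 0.0, -0.0]] jaw yaw deg 0.28
tool shift mm [83.  46.6 -1.1]
scene 375 top z 0.0863 circle [ 498.7 -241. ] d 34.0 mean [ 0.5005 -0.2392  0.0854]
scene 270 top z 0.089 circle [491.9 152.9] d 27.0 mean [0.4955 0.1522 0.0882]
scene 312 top z 0.0813 circle [491.7 211.1] d 31.0 mean [0.4929 0.2108 0.0803]
scene 461 top z 0.0776 circle [489.2 270.2] d 40.2 mean [0.491  0.2698 0.0767]
scene tray 1388 [ 511.  -152.4] [269.9  65.9] 80.3 z [0.0127 0.0198 0.0242]
scene rack 1233 [491.8 181.9] [ 70.5 246.2] 1.9 z [0.0084 0.0121 0.0159]
top 293 top z 0.088 circle [ 498.9 -238.9] d 33.7 mean [ 0.4989 -0.2386  0.0866]
top tray 855 [ 512.4 -151. ] [269.4  62.2] 80.38 z [0.0152 0.0223 0.0251]
top rack 8 [532.  492.5] [36.5 95.7] 38.28 z [0.007  0.0072 0.0078]
```

View pics/s5.png

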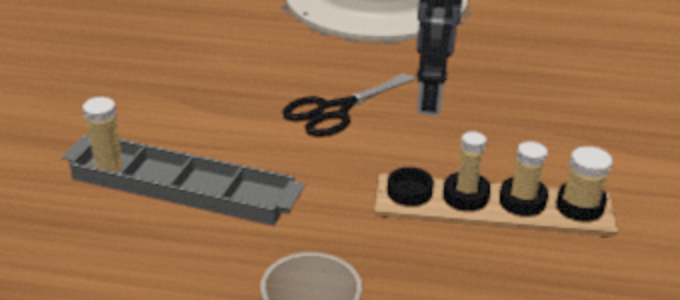

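Tube33 stands upright in the rightmost compartment: cap at about (100, 105) in the crop, top at 86 mm. Now tube23.

Emit:
jog_arm --increments '[{"tx": 0, "ty": 30, "tz": -1, "spin": 0, "grip": 85}, {"tx": 0, "ty": 16.5, "tz": 0, "spin": 0, "grip": 85}, {"tx": 5, "ty": 0, "tz": 0, "spin": 0, "grip": 85}, {"tx": 20, "ty": 0, "tz": 0, "spin": 0, "grip": 85}, {"tx": 25, "ty": 0, "tz": 0, "spin": 0, "grip": 85}, {"tx": 20, "ty": 0, "tz": 0, "spin": 0, "grip": 85}, {"tx": 12, "ty": 0, "tz": 0, "spin": 0, "grip": 85}, {"tx": 0, "ty": 0, "tz": 0, "spin": 0, "grip": 85}]'

```text
clock: 9.8
ee_pos: [0.4937, 0.1498, 0.0447]
orientation: [0.706, -0.002, 0.708, 0.001]
contact_force: [-0.3, 0.3, 0.0]
finger_gap: 0.0849
```

```bash
python3 st.py 493.5 153 45
```

```text
clk 9.8 tcp [493.7 149.8  44.7] gap 84.9 F [-0.3  0.3  0. ] q [ 0.15  0.17  1.81 -0.    1.16  0.14]
[[-0.003, -0.004, 1.0], [-0.001, 1.0, 0.004], [-1.0, -0.001, -0.003]] jaw yaw deg 0.25
tool shift mm [-0.3  3.2 -0.2]
```

Emit:
jog_arm --increments '[{"tx": 0, "ty": 3.2, "tz": 0, "spin": 0, "grip": 60}, {"tx": 0, "ty": 0, "tz": 0, "spin": 0, "grip": 45}, {"tx": 0, "ty": 0, "tz": 0, "spin": 0, "grip": 30}, {"tx": 0, "ty": 0, "tz": 0, "spin": 0, "grip": 15}, {"tx": 0, "ty": 0, "tz": 0, "spin": 0, "grip": 15}, {"tx": 0, "ty": 0, "tz": 0, "spin": 0, "grip": 15}, {"tx": 0, "ty": 0, "tz": 0, "spin": 0, "grip": 15}, {"tx": 0, "ty": 0, "tz": 0, "spin": 0, "grip": 15}]'

```text
clock: 10.6
ee_pos: [0.4946, 0.1536, 0.0468]
orientation: [0.707, -0.002, 0.707, 0.002]
contact_force: [-4.1, 0.4, 5.4]
finger_gap: 0.0215
```

```bash
python3 st.py 506.6 -181.1 105
```

```text
clk 10.6 tcp [494.6 153.6  46.8] gap 21.5 F [-4.1  0.4  5.4] q [ 0.15  0.17  1.81 -0.    1.16  0.15]
[[0.0, -0.005, 1.0], [-0.0, 1.0, 0.005], [-1.0, -0.0, 0.0]] jaw yaw deg 0.28
tool shift mm [ -58.2 -334.7   10.4]
```

Held, with gap 21.5 mm. Lift and carry.

Emit:
jog_arm --increments '[{"tx": -8, "ty": 0, "tz": 0, "spin": 0, "grip": 15}, {"tx": -20, "ty": 0, "tz": 0, "spin": 0, "grip": 15}, {"tx": -25, "ty": 0, "tz": 0, "spin": 0, "grip": 15}, {"tx": -10, "ty": -10, "tz": 0, "spin": 0, "grip": 15}, {"tx": 0, "ty": -20, "tz": 0, "spin": 0, "grip": 15}, {"tx": 0, "ty": -35, "tz": 2, "spin": 0, "grip": 15}, {"tx": 0, "ty": -40, "tz": 2, "spin": 0, "grip": 15}, {"tx": 0, "ty": -40, "tz": 2, "spin": 0, "grip": 15}]'

```text
clock: 11.4
ee_pos: [0.5009, 0.0067, 0.1092]
orientation: [0.707, -0.002, 0.707, 0.002]
contact_force: [1.7, 1.1, -1.8]
finger_gap: 0.0214
```

Emit:
jog_arm --increments '[{"tx": 0, "ty": -40, "tz": 2, "spin": 0, "grip": 15}, {"tx": 0, "ty": -40, "tz": 2, "spin": 0, "grip": 15}, {"tx": 0, "ty": -40, "tz": 0, "spin": 0, "grip": 15}, {"tx": 0, "ty": -35, "tz": 0, "spin": 0, "grip": 15}, {"tx": 0, "ty": -20, "tz": 0, "spin": 0, "grip": 15}, {"tx": 0, "ty": -10, "tz": 0, "spin": 0, "grip": 15}, {"tx": 0, "ty": -5, "tz": 0, "spin": 0, "grip": 15}, {"tx": 0, "ty": 0, "tz": 0, "spin": 0, "grip": 15}]'

```text
clock: 12.2
ee_pos: [0.5061, -0.1813, 0.1092]
orientation: [0.707, -0.002, 0.707, 0.002]
contact_force: [-0.2, 0.8, -2.0]
finger_gap: 0.0216
```

```bash
python3 st.py 506.6 -181.1 35.8; python3 - <<'E'
from workcell import bot
import cv2,numpy as np
a=bot.get_image("scene");b=bot.get_image("wrist")
cv2.imwrite("pics/s6.png",np.vstack([cv2.resize(a["frame"][80:230,100:440],(640,282)),cv2.resize(b["frame"][180:],(640,255))])[:,:,::-1])
E
```

```text
clk 12.2 tcp [ 506.1 -181.3  109.2] gap 21.6 F [-0.2  0.8 -2. ] q [-0.49  0.15  1.69 -0.    1.3  -0.49]
[[-0.0, -0.005, 1.0], [0.0, 1.0, 0.005], [-1.0, 0.0, -0.0]] jaw yaw deg 0.26
tool shift mm [73.4  0.2  0.5]
```

View pics/s6.png

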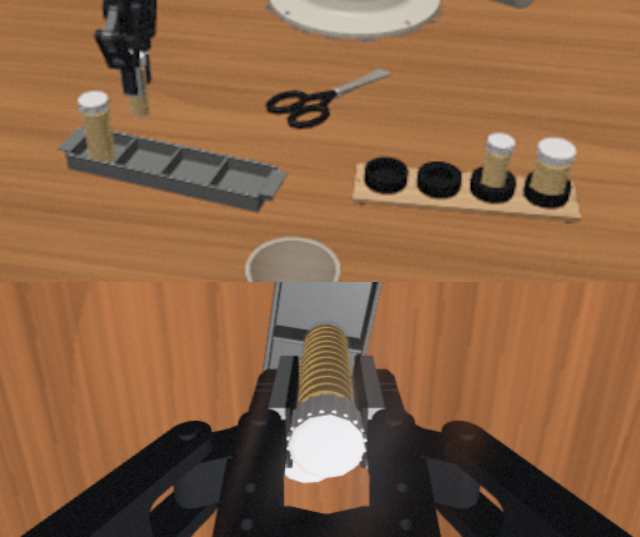

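Tube23 is held straight, with tube33 visible behind it and undisturbed. Lower.

Emit:
jog_arm --increments '[{"tx": 10, "ty": 0, "tz": 0, "spin": 0, "grip": 15}, {"tx": 20, "ty": 0, "tz": 0, "spin": 0, "grip": 15}, {"tx": 20, "ty": 0, "tz": 0, "spin": 0, "grip": 15}, {"tx": 10, "ty": 0, "tz": 0, "spin": 0, "grip": 15}, {"tx": 6, "ty": 0, "tz": 0, "spin": 0, "grip": 15}, {"tx": 3, "ty": 0, "tz": 0, "spin": 0, "grip": 15}, {"tx": 1, "ty": 0, "tz": 0, "spin": 0, "grip": 15}, {"tx": 0, "ty": 0, "tz": 0, "spin": 0, "grip": 15}]'

```text
clock: 13.1
ee_pos: [0.5065, -0.1815, 0.0398]
orientation: [0.707, -0.002, 0.707, 0.002]
contact_force: [-0.1, 0.3, -0.8]
finger_gap: 0.0218
```

Emit:
jog_arm --increments '[{"tx": 1.5, "ty": 0, "tz": 0, "spin": 0, "grip": 15}, {"tx": 1, "ty": 0, "tz": 0, "spin": 0, "grip": 15}, {"tx": 0.5, "ty": 0, "tz": 0, "spin": 0, "grip": 15}, {"tx": 0, "ty": 0, "tz": 0, "spin": 0, "grip": 15}, {"tx": 0, "ty": 0, "tz": 0, "spin": 0, "grip": 15}]'

```text
clock: 13.6
ee_pos: [0.5063, -0.1815, 0.0364]
orientation: [0.707, -0.002, 0.707, 0.002]
contact_force: [0.9, -0.4, -1.7]
finger_gap: 0.0217
```

Emit:
jog_arm --increments '[{"tx": 0.7, "ty": 0, "tz": 0, "spin": 0, "grip": 15}, {"tx": 0, "ty": 0, "tz": 0, "spin": 0, "grip": 15}, {"tx": 0, "ty": 0, "tz": 0, "spin": 0, "grip": 15}]'

```text
clock: 13.9
ee_pos: [0.5063, -0.1815, 0.0358]
orientation: [0.707, -0.002, 0.707, 0.002]
contact_force: [-1.3, 0.0, 2.7]
finger_gap: 0.0217
```

Emit:
jog_arm --increments '[{"tx": 0, "ty": 0, "tz": 0, "spin": 0, "grip": 26}, {"tx": 0, "ty": 0, "tz": 0, "spin": 0, "grip": 32}, {"tx": 0, "ty": 0, "tz": 0, "spin": 0, "grip": 55}, {"tx": 0, "ty": 0, "tz": 0, "spin": 0, "grip": 85}, {"tx": 0, "ty": 0, "tz": 0, "spin": 0, "grip": 85}, {"tx": -15, "ty": 0, "tz": 0, "spin": 0, "grip": 85}, {"tx": -30, "ty": 0, "tz": 0, "spin": 0, "grip": 85}, {"tx": -30, "ty": 0, "tz": 0, "spin": 0, "grip": 85}]'

```text
clock: 14.7
ee_pos: [0.5059, -0.1813, 0.1112]
orientation: [0.707, -0.002, 0.707, 0.002]
contact_force: [0.6, -0.4, -0.6]
finger_gap: 0.0849
```

Emit:
jog_arm --increments '[{"tx": -15, "ty": 15, "tz": 0, "spin": 0, "grip": 85}, {"tx": 0, "ty": 40, "tz": -2, "spin": 0, "grip": 85}, {"tx": 0, "ty": 48, "tz": -2, "spin": 0, "grip": 85}, {"tx": 0, "ty": 48, "tz": -2, "spin": 0, "grip": 85}, {"tx": 0, "ty": 48, "tz": -2, "spin": 0, "grip": 85}, {"tx": 0, "ty": 48, "tz": -2, "spin": 0, "grip": 85}, {"tx": 0, "ty": 48, "tz": -2, "spin": 0, "grip": 85}, {"tx": 0, "ty": 48, "tz": -2, "spin": 0, "grip": 85}]'

```text
clock: 15.5
ee_pos: [0.4895, 0.1641, 0.1253]
orientation: [0.707, -0.002, 0.707, 0.002]
contact_force: [0.1, -0.4, 0.3]
finger_gap: 0.0852
```

```bash
python3 st.py 491 211.5 45; python3 - <<'E'
from workcell import bot
from m import measure
measure(bot.get_image("scene"),"scene")
E
```

```text
clk 15.5 tcp [489.5 164.1 125.3] gap 85.2 F [ 0.1 -0.4  0.3] q [0.17 0.09 1.72 0.   1.33 0.17]
[[-0.0, -0.005, 1.0], [-0.0, 1.0, 0.005], [-1.0, -0.0, -0.0]] jaw yaw deg 0.28
tool shift mm [80.3 47.4  1.8]
scene 376 top z 0.0864 circle [ 498.2 -239.6] d 33.4 mean [ 0.5001 -0.2392  0.0854]
scene 209 top z 0.0781 circle [ 508.  -182.7] d 24.6 mean [ 0.5088 -0.1816  0.0772]
scene 312 top z 0.0816 circle [490.7 210.9] d 29.9 mean [0.4929 0.2108 0.0806]
scene 462 top z 0.0778 circle [489.  269.4] d 41.7 mean [0.4912 0.2695 0.0768]
scene tray 1433 [ 510.4 -152.9] [270.8  67.1] 80.06 z [0.0129 0.0201 0.0274]
scene rack 1244 [493.4 182. ] [ 68.7 246.2] 2.13 z [0.0082 0.0121 0.0163]
```

Tube23 stands at (507, -182), top at 78 mm, as intended. Now tube28.

Emit:
jog_arm --increments '[{"tx": 0, "ty": 30, "tz": 1.5, "spin": 0, "grip": 85}, {"tx": 0, "ty": 19, "tz": 0, "spin": 0, "grip": 85}, {"tx": 5, "ty": 0, "tz": 0, "spin": 0, "grip": 85}, {"tx": 20, "ty": 0, "tz": 0, "spin": 0, "grip": 85}, {"tx": 25, "ty": 0, "tz": 0, "spin": 0, "grip": 85}, {"tx": 20, "ty": 0, "tz": 0, "spin": 0, "grip": 85}, {"tx": 10, "ty": 0, "tz": 0, "spin": 0, "grip": 85}, {"tx": 0, "ty": 0, "tz": 0, "spin": 0, "grip": 85}]'

```text
clock: 16.35
ee_pos: [0.491, 0.2101, 0.0443]
orientation: [0.706, -0.002, 0.708, 0.001]
contact_force: [0.3, -0.1, 0.2]
finger_gap: 0.0851
```

```bash
python3 st.py 491 211.5 44
```

```text
clk 16.35 tcp [491.  210.1  44.3] gap 85.1 F [ 0.3 -0.1  0.2] q [ 0.26  0.21  1.77 -0.    1.17  0.26]
[[-0.002, -0.005, 1.0], [-0.001, 1.0, 0.005], [-1.0, -0.001, -0.002]] jaw yaw deg 0.26
tool shift mm [0.3 1.4 0. ]
```

Emit:
jog_arm --increments '[{"tx": 0, "ty": 1.2, "tz": 0, "spin": 0, "grip": 60}, {"tx": 0, "ty": 0, "tz": 0, "spin": 0, "grip": 45}, {"tx": 0, "ty": 0, "tz": 0, "spin": 0, "grip": 30}, {"tx": 0, "ty": 0, "tz": 0, "spin": 0, "grip": 20}, {"tx": 0, "ty": 0, "tz": 0, "spin": 0, "grip": 20}, {"tx": 0, "ty": 0, "tz": 0, "spin": 0, "grip": 20}, {"tx": 0, "ty": 0, "tz": 0, "spin": 0, "grip": 20}, {"tx": 0, "ty": 0, "tz": 0, "spin": 0, "grip": 20}]'

```text
clock: 17.15
ee_pos: [0.4921, 0.2118, 0.0463]
orientation: [0.707, -0.002, 0.707, 0.002]
contact_force: [-2.3, -0.4, 6.5]
finger_gap: 0.0266
```

```bash
python3 st.py 516.4 -122.9 105
```

```text
clk 17.15 tcp [492.1 211.8  46.3] gap 26.6 F [-2.3 -0.4  6.5] q [ 0.26  0.21  1.77 -0.    1.17  0.26]
[[0.001, -0.005, 1.0], [0.0, 1.0, 0.005], [-1.0, 0.0, 0.001]] jaw yaw deg 0.28
tool shift mm [ -58.7 -334.8   22.8]
```

Emit:
jog_arm --increments '[{"tx": -8, "ty": 0, "tz": 0, "spin": 0, "grip": 20}, {"tx": -20, "ty": 0, "tz": 0, "spin": 0, "grip": 20}, {"tx": -25, "ty": 0, "tz": 0, "spin": 0, "grip": 20}, {"tx": -10, "ty": -10, "tz": 0, "spin": 0, "grip": 20}, {"tx": 0, "ty": -20, "tz": 0, "spin": 0, "grip": 20}, {"tx": 0, "ty": -35, "tz": 3, "spin": 0, "grip": 20}, {"tx": 0, "ty": -40, "tz": 4, "spin": 0, "grip": 20}, {"tx": 0, "ty": -40, "tz": 4, "spin": 0, "grip": 20}]'

```text
clock: 17.95
ee_pos: [0.5032, 0.0649, 0.1085]
orientation: [0.707, -0.002, 0.707, 0.002]
contact_force: [1.5, -1.1, -1.5]
finger_gap: 0.0267
```

Emit:
jog_arm --increments '[{"tx": 0, "ty": -40, "tz": 4, "spin": 0, "grip": 20}, {"tx": 0, "ty": -40, "tz": 4, "spin": 0, "grip": 20}, {"tx": 0, "ty": -40, "tz": 4, "spin": 0, "grip": 20}, {"tx": 0, "ty": -35, "tz": 0, "spin": 0, "grip": 20}, {"tx": 0, "ty": -20, "tz": 0, "spin": 0, "grip": 20}, {"tx": 0, "ty": -10, "tz": 0, "spin": 0, "grip": 20}, {"tx": 0, "ty": -5, "tz": 0, "spin": 0, "grip": 20}, {"tx": 0, "ty": 0, "tz": 0, "spin": 0, "grip": 20}]'

```text
clock: 18.75
ee_pos: [0.5163, -0.1231, 0.1085]
orientation: [0.707, -0.002, 0.707, 0.002]
contact_force: [-0.6, 0.2, -1.7]
finger_gap: 0.0266
```

```bash
python3 st.py 516.4 -122.9 35.3; python3 - <<'E'
from workcell import bot
import cv2,numpy as np
a=bot.get_image("scene");b=bot.get_image("wrist")
cv2.imwrite("pics/s7.png",np.vstack([cv2.resize(a["frame"][80:230,100:440],(640,282)),cv2.resize(b["frame"][180:],(640,255))])[:,:,::-1])
E
```

```text
clk 18.75 tcp [ 516.3 -123.1  108.5] gap 26.6 F [-0.6  0.2 -1.7] q [-0.38  0.13  1.71  0.    1.3  -0.38]
[[-0.0, -0.005, 1.0], [0.0, 1.0, 0.005], [-1.0, 0.0, -0.0]] jaw yaw deg 0.26
tool shift mm [73.2  0.2  0.1]
```

View pics/s7.png

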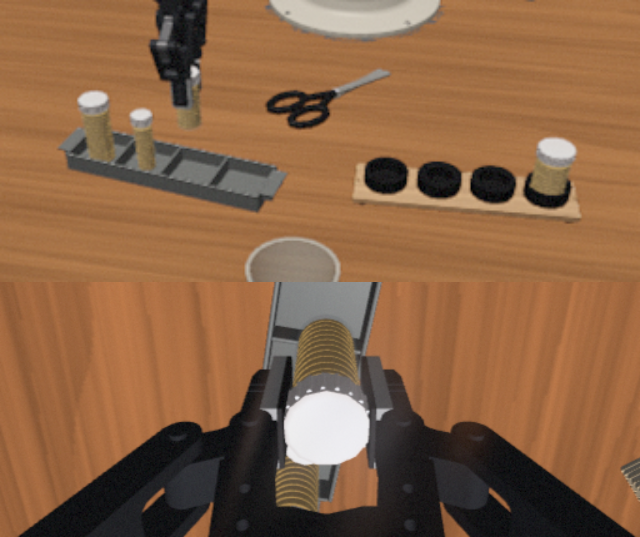

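Tube28 is held straight over the second compartment from the left, and the two placed tubes stand upright. Lower.

Emit:
jog_arm --increments '[{"tx": 10, "ty": 0, "tz": 0, "spin": 0, "grip": 20}, {"tx": 20, "ty": 0, "tz": 0, "spin": 0, "grip": 20}, {"tx": 20, "ty": 0, "tz": 0, "spin": 0, "grip": 20}, {"tx": 10, "ty": 0, "tz": 0, "spin": 0, "grip": 20}, {"tx": 6, "ty": 0, "tz": 0, "spin": 0, "grip": 20}, {"tx": 3, "ty": 0, "tz": 0, "spin": 0, "grip": 20}, {"tx": 1, "ty": 0, "tz": 0, "spin": 0, "grip": 20}, {"tx": 0, "ty": 0, "tz": 0, "spin": 0, "grip": 20}]'

```text
clock: 19.65
ee_pos: [0.5167, -0.1233, 0.0391]
orientation: [0.707, -0.002, 0.707, 0.002]
contact_force: [0.5, -0.0, -1.3]
finger_gap: 0.0269
```

Emit:
jog_arm --increments '[{"tx": 1.5, "ty": 0, "tz": 0, "spin": 0, "grip": 20}, {"tx": 1, "ty": 0, "tz": 0, "spin": 0, "grip": 20}, {"tx": 0.8, "ty": 0, "tz": 0, "spin": 0, "grip": 20}, {"tx": 0, "ty": 0, "tz": 0, "spin": 0, "grip": 20}, {"tx": 0, "ty": 0, "tz": 0, "spin": 0, "grip": 20}]'

```text
clock: 20.15
ee_pos: [0.5165, -0.1232, 0.0353]
orientation: [0.707, -0.002, 0.707, 0.002]
contact_force: [1.5, -0.5, -1.3]
finger_gap: 0.0266
```

Emit:
jog_arm --increments '[{"tx": 0.6, "ty": 0, "tz": 0, "spin": 0, "grip": 20}, {"tx": 0, "ty": 0, "tz": 0, "spin": 0, "grip": 20}, {"tx": 0, "ty": 0, "tz": 0, "spin": 0, "grip": 20}]'

```text
clock: 20.45
ee_pos: [0.5165, -0.1233, 0.0353]
orientation: [0.707, -0.002, 0.707, 0.002]
contact_force: [-3.3, 0.5, 7.5]
finger_gap: 0.0267
```

Emit:
jog_arm --increments '[{"tx": 0, "ty": 0, "tz": 0, "spin": 0, "grip": 31}, {"tx": 0, "ty": 0, "tz": 0, "spin": 0, "grip": 37}, {"tx": 0, "ty": 0, "tz": 0, "spin": 0, "grip": 58}, {"tx": 0, "ty": 0, "tz": 0, "spin": 0, "grip": 85}, {"tx": 0, "ty": 0, "tz": 0, "spin": 0, "grip": 85}, {"tx": -15, "ty": 0, "tz": 0, "spin": 0, "grip": 85}, {"tx": -30, "ty": 0, "tz": 0, "spin": 0, "grip": 85}, {"tx": -30, "ty": 0, "tz": 0, "spin": 0, "grip": 85}]'

```text
clock: 21.25
ee_pos: [0.5161, -0.123, 0.1103]
orientation: [0.707, -0.002, 0.707, 0.002]
contact_force: [0.9, -0.5, 0.6]
finger_gap: 0.0851
```

Emit:
jog_arm --increments '[{"tx": -15, "ty": 15, "tz": 0, "spin": 0, "grip": 85}, {"tx": 0, "ty": 40, "tz": -3, "spin": 0, "grip": 85}, {"tx": 0, "ty": 48, "tz": -4, "spin": 0, "grip": 85}, {"tx": 0, "ty": 48, "tz": -4, "spin": 0, "grip": 85}, {"tx": 0, "ty": 48, "tz": -4, "spin": 0, "grip": 85}, {"tx": 0, "ty": 48, "tz": -4, "spin": 0, "grip": 85}, {"tx": 0, "ty": 48, "tz": -4, "spin": 0, "grip": 85}, {"tx": 0, "ty": 48, "tz": -4, "spin": 0, "grip": 85}]'

```text
clock: 22.05
ee_pos: [0.4866, 0.2223, 0.1244]
orientation: [0.707, -0.002, 0.707, 0.002]
contact_force: [1.3, 0.2, 0.3]
finger_gap: 0.0854
```

```bash
python3 st.py 489 270 41; python3 - <<'E'
from workcell import bot
from m import measure
measure(bot.get_image("scene"),"scene")
E
```

```text
clk 22.05 tcp [486.6 222.3 124.4] gap 85.4 F [1.3 0.2 0.3] q [0.28 0.13 1.68 0.   1.33 0.28]
[[-0.0, -0.005, 1.0], [-0.0, 1.0, 0.005], [-1.0, -0.0, -0.0]] jaw yaw deg 0.29
tool shift mm [83.4 47.7  2.6]
scene 375 top z 0.0863 circle [ 498.2 -239.8] d 33.7 mean [ 0.5005 -0.2391  0.0854]
scene 206 top z 0.0782 circle [ 507.1 -182.1] d 24.3 mean [ 0.5093 -0.1812  0.0775]
scene 228 top z 0.0704 circle [ 516.8 -124.8] d 31.5 mean [ 0.5192 -0.1225  0.0693]
scene 460 top z 0.0778 circle [489.7 269.3] d 41.0 mean [0.4911 0.2695 0.0769]
scene tray 1477 [ 510.9 -153.2] [270.9  66.7] 80.32 z [0.0129 0.0202 0.0299]
scene rack 1238 [491.8 181.9] [ 70.  246.2] 2.11 z [0.0085 0.0122 0.0161]
```

Tube28 is placed at (517, -124), top at 70 mm. Now tube39.

Emit:
jog_arm --increments '[{"tx": 0, "ty": 30, "tz": 2.5, "spin": 0, "grip": 85}, {"tx": 0, "ty": 19, "tz": 0, "spin": 0, "grip": 85}, {"tx": 5, "ty": 0, "tz": 0, "spin": 0, "grip": 85}, {"tx": 20, "ty": 0, "tz": 0, "spin": 0, "grip": 85}, {"tx": 25, "ty": 0, "tz": 0, "spin": 0, "grip": 85}, {"tx": 20, "ty": 0, "tz": 0, "spin": 0, "grip": 85}, {"tx": 13, "ty": 0, "tz": 0, "spin": 0, "grip": 85}, {"tx": 0, "ty": 0, "tz": 0, "spin": 0, "grip": 85}]'

```text
clock: 22.9
ee_pos: [0.489, 0.2681, 0.0399]
orientation: [0.706, -0.002, 0.708, 0.001]
contact_force: [0.2, -0.2, 0.4]
finger_gap: 0.0851
```

```bash
python3 st.py 489 270 41
```

```text
clk 22.9 tcp [489.  268.1  39.9] gap 85.1 F [ 0.2 -0.2  0.4] q [ 0.36  0.26  1.72 -0.    1.17  0.36]
[[-0.003, -0.005, 1.0], [-0.001, 1.0, 0.005], [-1.0, -0.001, -0.003]] jaw yaw deg 0.26
tool shift mm [-1.1  1.9 -0. ]
```

Emit:
jog_arm --increments '[{"tx": 0, "ty": 1.8, "tz": 0, "spin": 0, "grip": 60}, {"tx": 0, "ty": 0, "tz": 0, "spin": 0, "grip": 48}, {"tx": 0, "ty": 0, "tz": 0, "spin": 0, "grip": 38}, {"tx": 0, "ty": 0, "tz": 0, "spin": 0, "grip": 30}, {"tx": 0, "ty": 0, "tz": 0, "spin": 0, "grip": 30}, {"tx": 0, "ty": 0, "tz": 0, "spin": 0, "grip": 30}, {"tx": 0, "ty": 0, "tz": 0, "spin": 0, "grip": 30}, {"tx": 0, "ty": 0, "tz": 0, "spin": 0, "grip": 30}]'

```text
clock: 23.7
ee_pos: [0.4901, 0.2707, 0.0427]
orientation: [0.707, -0.002, 0.707, 0.002]
contact_force: [-5.5, -0.3, 8.8]
finger_gap: 0.0377
```

```bash
python3 st.py 526.1 -64.7 105
```

```text
clk 23.7 tcp [490.1 270.7  42.7] gap 37.7 F [-5.5 -0.3  8.8] q [0.37 0.26 1.71 0.   1.17 0.36]
[[0.0, -0.005, 1.0], [0.0, 1.0, 0.005], [-1.0, 0.0, 0.0]] jaw yaw deg 0.28
tool shift mm [ -62.4 -335.5   34.4]
```

Emit:
jog_arm --increments '[{"tx": -8, "ty": 0, "tz": 0, "spin": 0, "grip": 30}, {"tx": -20, "ty": 0, "tz": 0, "spin": 0, "grip": 30}, {"tx": -25, "ty": 0, "tz": 0, "spin": 0, "grip": 30}, {"tx": -10, "ty": -10, "tz": 0, "spin": 0, "grip": 30}, {"tx": 0, "ty": -20, "tz": 3, "spin": 0, "grip": 30}, {"tx": 0, "ty": -35, "tz": 5, "spin": 0, "grip": 30}, {"tx": 0, "ty": -40, "tz": 6, "spin": 0, "grip": 30}, {"tx": 0, "ty": -40, "tz": 6, "spin": 0, "grip": 30}]'

```text
clock: 24.5
ee_pos: [0.5104, 0.1237, 0.1045]
orientation: [0.707, -0.002, 0.707, 0.002]
contact_force: [0.6, 0.3, -4.3]
finger_gap: 0.0373
```

Emit:
jog_arm --increments '[{"tx": 0, "ty": -40, "tz": 6, "spin": 0, "grip": 30}, {"tx": 0, "ty": -40, "tz": 6, "spin": 0, "grip": 30}, {"tx": 0, "ty": -40, "tz": 2.5, "spin": 0, "grip": 30}, {"tx": 0, "ty": -35, "tz": 0, "spin": 0, "grip": 30}, {"tx": 0, "ty": -20, "tz": 0, "spin": 0, "grip": 30}, {"tx": 0, "ty": -10, "tz": 0, "spin": 0, "grip": 30}, {"tx": 0, "ty": -5, "tz": 0, "spin": 0, "grip": 30}, {"tx": 0, "ty": 0, "tz": 0, "spin": 0, "grip": 30}]'

```text
clock: 25.3
ee_pos: [0.526, -0.0644, 0.1046]
orientation: [0.707, -0.002, 0.707, 0.002]
contact_force: [-0.9, -0.5, -4.2]
finger_gap: 0.0376
```

```bash
python3 st.py 526.1 -64.7 31.7; python3 - <<'E'
from workcell import bot
import cv2,numpy as np
a=bot.get_image("scene");b=bot.get_image("wrist")
cv2.imwrite("pics/s8.png",np.vstack([cv2.resize(a["frame"][80:230,100:440],(640,282)),cv2.resize(b["frame"][180:],(640,255))])[:,:,::-1])
E
```

```text
clk 25.3 tcp [526.  -64.4 104.6] gap 37.6 F [-0.9 -0.5 -4.2] q [-0.27  0.14  1.72 -0.    1.29 -0.27]
[[-0.0, -0.005, 1.0], [0.0, 1.0, 0.005], [-1.0, 0.0, -0.0]] jaw yaw deg 0.26
tool shift mm [72.9 -0.3  0.1]
```

View pics/s8.png

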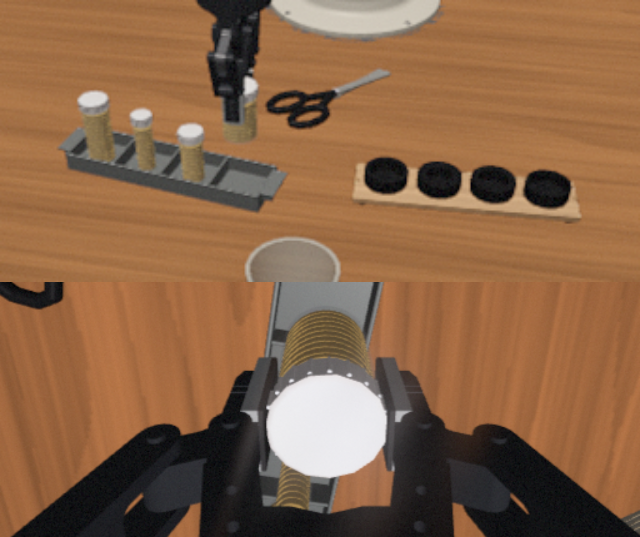

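Tube39 is held straight over the leftmost, free compartment. Lower.

Emit:
jog_arm --increments '[{"tx": 10, "ty": 0, "tz": 0, "spin": 0, "grip": 30}, {"tx": 20, "ty": 0, "tz": 0, "spin": 0, "grip": 30}, {"tx": 20, "ty": 0, "tz": 0, "spin": 0, "grip": 30}, {"tx": 10, "ty": 0, "tz": 0, "spin": 0, "grip": 30}, {"tx": 6, "ty": 0, "tz": 0, "spin": 0, "grip": 30}, {"tx": 3, "ty": 0, "tz": 0, "spin": 0, "grip": 30}, {"tx": 1, "ty": 0, "tz": 0, "spin": 0, "grip": 30}, {"tx": 0, "ty": 0, "tz": 0, "spin": 0, "grip": 30}]'

```text
clock: 26.2
ee_pos: [0.5265, -0.0644, 0.0352]
orientation: [0.707, -0.002, 0.707, 0.002]
contact_force: [0.5, 0.3, -4.2]
finger_gap: 0.0375
```

Emit:
jog_arm --increments '[{"tx": 1.5, "ty": 0, "tz": 0, "spin": 0, "grip": 30}, {"tx": 1, "ty": 0, "tz": 0, "spin": 0, "grip": 30}, {"tx": 0.5, "ty": 0, "tz": 0, "spin": 0, "grip": 30}, {"tx": 0, "ty": 0, "tz": 0, "spin": 0, "grip": 30}, {"tx": 0, "ty": 0, "tz": 0, "spin": 0, "grip": 30}]'

```text
clock: 26.7
ee_pos: [0.5262, -0.0644, 0.0318]
orientation: [0.707, -0.002, 0.707, 0.002]
contact_force: [-0.1, -0.7, -3.3]
finger_gap: 0.0378
```

Emit:
jog_arm --increments '[{"tx": 0.6, "ty": 0, "tz": 0, "spin": 0, "grip": 30}, {"tx": 0, "ty": 0, "tz": 0, "spin": 0, "grip": 30}, {"tx": 0, "ty": 0, "tz": 0, "spin": 0, "grip": 30}]'

```text
clock: 27.0
ee_pos: [0.5262, -0.0644, 0.0317]
orientation: [0.707, -0.002, 0.707, 0.002]
contact_force: [-4.0, 0.4, 6.7]
finger_gap: 0.0377
```

The tube is touching the floor. Release, rise and move away.

Emit:
jog_arm --increments '[{"tx": 0, "ty": 0, "tz": 0, "spin": 0, "grip": 42}, {"tx": 0, "ty": 0, "tz": 0, "spin": 0, "grip": 48}, {"tx": 0, "ty": 0, "tz": 0, "spin": 0, "grip": 65}, {"tx": 0, "ty": 0, "tz": 0, "spin": 0, "grip": 85}, {"tx": 0, "ty": 0, "tz": 0, "spin": 0, "grip": 85}, {"tx": -15, "ty": 0, "tz": 0, "spin": 0, "grip": 85}, {"tx": -30, "ty": 0, "tz": 0, "spin": 0, "grip": 85}, {"tx": -40, "ty": 0, "tz": 0, "spin": 0, "grip": 85}]'

```text
clock: 27.8
ee_pos: [0.5253, -0.0641, 0.1158]
orientation: [0.706, -0.001, 0.708, 0.002]
contact_force: [0.4, 0.2, 0.0]
finger_gap: 0.0848
```

Emit:
jog_arm --increments '[{"tx": -40, "ty": 15, "tz": 0, "spin": 0, "grip": 85}, {"tx": -20, "ty": 40, "tz": 0, "spin": 0, "grip": 85}, {"tx": 0, "ty": 45, "tz": 0, "spin": 0, "grip": 85}, {"tx": 0, "ty": 45, "tz": 0, "spin": 0, "grip": 85}, {"tx": 0, "ty": 45, "tz": 0, "spin": 0, "grip": 85}, {"tx": 0, "ty": 30, "tz": 0, "spin": 0, "grip": 85}, {"tx": 0, "ty": 0, "tz": 0, "spin": 0, "grip": 85}, {"tx": 0, "ty": 0, "tz": 0, "spin": 0, "grip": 85}]'

```text
clock: 28.6
ee_pos: [0.525, 0.1561, 0.1759]
orientation: [0.707, -0.002, 0.707, 0.002]
contact_force: [0.7, 0.4, 0.2]
finger_gap: 0.0852
```

```bash
python3 - <<'E'
from workcell import bot
import cv2,numpy as np
from m import measure
a=bot.get_image("scene");b=bot.get_image("top")
cv2.imwrite("pics/s9.png",np.vstack([cv2.resize(a["frame"][80:280,100:440],(640,376)),cv2.resize(b["frame"][200:290,180:400],(640,220))])[:,:,::-1])
measure(a,"scene");measure(b,"top")
E
```

```text
scene 371 top z 0.0862 circle [ 498.8 -238.8] d 34.9 mean [ 0.5004 -0.2389  0.0854]
scene 206 top z 0.0782 circle [ 507.7 -182. ] d 25.6 mean [ 0.5095 -0.1812  0.0773]
scene 230 top z 0.0705 circle [ 517.5 -123.7] d 30.7 mean [ 0.5193 -0.1226  0.0694]
scene 338 top z 0.0667 circle [527.6 -63.4] d 40.8 mean [ 0.5293 -0.0639  0.0656]
scene tray 1530 [ 510.8 -152. ] [269.7  66.1] 80.89 z [0.013  0.0206 0.0315]
scene rack 1253 [492.8 182. ] [ 70.8 246.4] 2.79 z [0.0085 0.0122 0.0163]
top 290 top z 0.0687 circle [527.8 -63. ] d 39.0 mean [ 0.5277 -0.063   0.0667]
top 166 top z 0.0724 circle [ 517.9 -121.9] d 28.2 mean [ 0.5178 -0.1221  0.0707]
top 140 top z 0.0804 circle [ 507.9 -181.1] d 23.8 mean [ 0.508  -0.1807  0.0788]
top 294 top z 0.0883 circle [ 498.8 -238.9] d 34.1 mean [ 0.4989 -0.2385  0.0866]
top tray 856 [ 512.4 -151. ] [269.2  62.2] 80.42 z [0.0154 0.0223 0.025 ]
top rack 871 [493.4 180.8] [ 73.7 249.2] 0.12 z [0.0101 0.0128 0.0157]
```

View pics/s9.png

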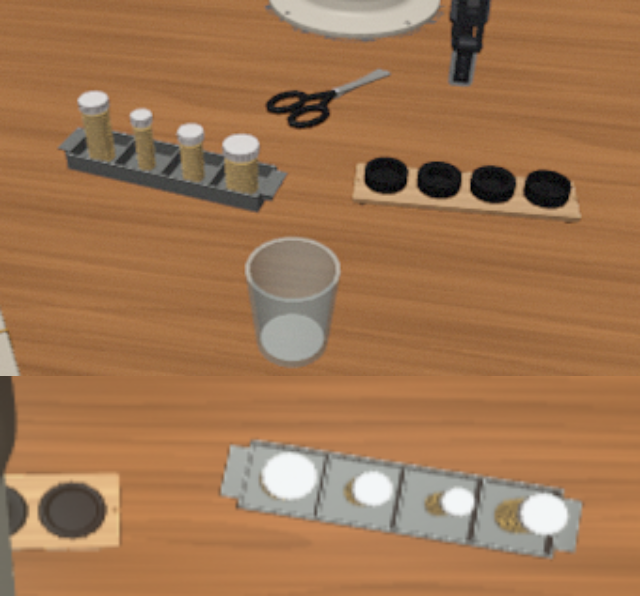

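All four tubes stand upright within about 2 mm of their compartment centres, in the order 39, 28, 23, 33. The tumbler looks undisturbed and the gripper is clear, so I'm handing in.

```bash
python3 -c "
from workcell import bot
print(bot.sign_off())"
```

```text
the job is handed in; nothing more can be done
None
```

All four tubes are in the carrying tray in their rack order, left to right as seen from the robot: 39, 28, 23, 33. I handed the job in at about 29 s on the robot clock. `sign_off` gives no verdict, so everything below comes from my own checks.

- **Placing:** I moved them one at a time, in the order 33, 23, 28, 39. I lowered each one until the wrist force showed it on the tray floor, then opened the fingers.
- **Position:** the last top and scene images put every cap within about 2 mm of its compartment centre, against the 22 mm allowed.
- **Standing on the floor:** cap tops measured about 86, 78, 70 and 67 mm for tubes 33, 23, 28 and 39 in the scene view. The expected values are 86, 78, 70 and 66 mm. All four look upright.
- **Tumbler and gripper:** the tumbler looks undisturbed in the last picture, though I did not measure its displacement. The gripper is open and clear of everything.
- **Disagreements:** the first three move calls were refused because each row needs all five keys; nothing moved. The top camera reads heights about 2 mm higher than the scene camera, which is within its stated calibration. The program's rack rectangle was unreliable in some top views, so I did not use it.

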